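Seat the loose plug-in relay and close the retaining clips

TASK

Two of the four plug-in relays on the rail have just been fitted and their retaining clips are still swung open; one of these two relays is not fully in its socket. Press that relay down, firmly but without forcing it, until it is fully home and level, and swing both open clips upright until their noses rest over the tops of their relays. Leave the other two relays clipped in as they are, and do not push the things lying about on the bench.

Things in the scene. Friction and masses are not known exactly. Their poses are not given: they have to be found in the camera images.
- panel: Steel sub-plate, 150 (x) x 340 (y) x 4 mm, fixed to the bench, carrying a rail along its y axis with four relay modules side by side on it, 44 mm apart, and low grey terminal blocks (45 mm high) at both ends. Origin: centre of its underside, z up.
- module_1: Relay module with the loose relay and an open clip: a grey screw-terminal socket, 84 (x) x 38 (y) mm, 26 mm high, fixed to the rail, and in it a clear-covered relay 36 x 36 x 52 mm. All four modules look alike and share the panel's axes. Origin: centre of the socket's underside, 9 mm above the bench, z up. A seated relay's flat top lies 78 mm above the origin, centred over it.
- module_2: Relay module whose relay is fully home but whose clip is still open; same shape and frame as module_1.
- module_3: Finished relay module: relay home, clip closed. Same shape and frame as module_1.
- module_4: Finished relay module: relay home, clip closed. Same shape and frame as module_1.
- relay_1 (a joint): How far module_1's relay stands up out of its socket (m): 0 is fully home, starts 4 to 7 mm up. The socket contacts grip it: it slides down under about 9 N and stays where it is left.
- cock_1 (a joint): How far module_1's relay is tipped in its socket (rad): 0 is level, starts 0.03 to 0.06 with its clip (+x) end higher. It tips about the bottom edge of its -x side and stays where it is left; about 6 N on the middle of its top levels it.
- relay_1_top (a point): Centre of the flat top of module_1's relay (36 x 36 mm); moves with the relay.
- relay_2_top (a point): Centre of the flat top of module_2's relay.
- clip_1 (a joint): Angle of module_1's retaining clip (rad): 0 is upright and closed, nose over the relay's top edge; grows as it leans out to the module's +x, away from the relay; starts at 0.45 to 0.8, stop at 0.85. It stays where it is left; about 1 N at its tab moves it. A relay that stands proud blocks the nose, so the clip cannot close.
- clip_2 (a joint): Angle of module_2's retaining clip (rad), same shape and meaning as clip_1; starts open at 0.45 to 0.8.
- clip_3 (a joint): Angle of module_3's retaining clip (rad), same shape; closed at 0.
- clip_4 (a joint): Angle of module_4's retaining clip (rad), same shape; closed at 0.
- clip_1_tab (a point): Middle of the upper edge of the outer face of clip_1's thumb tab; moves with the clip. The clip is a black plastic arm 20 mm wide (y), 4 mm thick, 76 mm long from hinge to tip, hinged about a line along the module's y at x = 24 mm, z = 20 mm from the module's origin.
- clip_2_tab (a point): Same point on clip_2, which has the same shape. When a clip is closed its flat outer face lies at x = 26 mm from the module's origin; its nose, 5 mm thick, reaches 12 mm from the arm towards the relay, 1.5 mm above a seated relay's top.
- multimeter: Bystander: hand-held multimeter lying on its back, 185 x 88 x 44 mm. Origin: centre of its underside.
- screwdriver: Bystander: screwdriver lying on the bench, 190 mm long along its x, handle to -x, 26 mm thick. Origin: below its middle.
- tape_roll: Bystander: roll of tape lying flat, 90 mm across, 24 mm high. Origin: centre of its underside.
- solder_spool: Bystander: small metal spool standing upright, 50 mm across, 46 mm high. Origin: centre of its underside.

How it is judged:
By the outcome, as a careful person would: the job done as asked, in the order asked, and still so for the second after the job is handed in, with the robot touching nothing.
It also fails if it takes over 45 s, if anything falls off the work surface, if the arm or the gripper's body presses on something with over 40 N, if the wrist force passes 120 N, or if a joint passes its speed limit or range.

ROBOT

A 6-joint arm with a two-finger parallel gripper is mounted at the origin on the work surface. World frame = base frame: x ahead of the robot, y to its left, z up, the work surface at z = 0. Lengths are in m, angles in rad, forces in N, time in s.
With the tool pointing down it reaches from about 0.35 to 0.8 m from the base axis. Payload 7.3 kg.
Tool frame: the origin (TCP) lies between the finger pads; the fingertips stand 25 mm ahead of it and the grasp point (between the pads) lies 6 mm ahead of it (r.tip_extent is the distance from the TCP to the fingertips, in m); z points along the fingers, y is the line along which they close (so a half turn about z gives the same grasp; the last joint's range is limited). The gripper opens to 85 mm and grips with 20 to 120 N. Pads are 22 mm wide; open, the fingers measure 114 mm over their backs; the gripper's body (76 mm by 85 mm) begins 54 mm behind the grasp point. The pads swing forward as they close: fully open they stand 13 mm farther back than shut.
Start: joints at [1.018, 0.342, 1.524, -0, 1.275, -0.146], TCP at [0.208, 0.482, 0.256] pointing down, gripper open.
Joint ranges: [-2.53, 2.53], [-0.77, 2.02], [0.04, 2.7], [-1, 4.14], [0.28, 2.66], [-3.11, 3.11]. Speed limits (rad/s): [2.57, 2.57, 3.14, 3.14, 3.14, 3.14].

INTERFACE

Orientations are given as a unit quaternion [x, y, z, w].
In Python, from workcell import r, command_gripper, optics gives the robot as it stands. The module is installed in compiled form; this text tells all that it offers. Calls block until the motion is done:
- r.reach(position, orientation): joint-space move of the TCP to a pose.
- r.move_straight(position, orientation=None, speed=0.15, max_force=None): straight line of the TCP; orientation=None keeps the orientation; speed is the mean speed in m/s. With max_force (N) it stops when the force on the tool has changed by that much, and returns True; else False.
- r.movej(angles): joint-space move.
- command_gripper(opening, force=None): finger opening in m; force is the grip in N (None keeps the last); returns when the fingers have stopped.
- r.hold(seconds).
- r.solve_ik(position, orientation): joint angles nearest the present ones, or None.
- r.read_state(): the state.
- optics.get_image(name): name is "scene" or "top" or "wrist"; returns (picture, depth): 480x640x3 uint8, red, green, blue; 480x640 float32, m along the optical axis (not along the pixel's ray), 0 where there is no reading.
- optics.camera_model(name): a dict with "K" (3x3 intrinsics, pixels), "R" (3x3) and "t" (3): a world point X has camera coordinates R X + t; the wrist camera has in their place "tool_from_camera" (4x4, takes a point from camera to tool coordinates, whose origin is the TCP and whose axes are the flange's). Camera axes: x right, y down, z forward; pixel columns grow to the right and rows downward; lengths in m; the calibration is good to about 2 mm. A picture is of the moment at which its call begins: read the wrist's pose just before it. camera_model takes no time and is no camera call.
A pose or a line that the arm cannot do raises r.PlanningError and nothing moves.
- r.finish_job(): hands the job in; it is judged then, once.
The state is a dict: "time_s": time; "joint_positions": joint angles; "dq": joint speeds; "tau": joint torques, N m; "eef_pos": TCP position; "eef_rot": TCP orientation; "contact_force": force on the tool from outside, world axes, zero at the start; "torque": the same for the moment, N m; "grip_width": finger opening in m; "grip_force": force on a finger pad.
Only numpy, scipy, OpenCV 4.12 (cv2) and the standard library are available. Lean on these libraries where they do the work, as an engineer would, in place of code of your own. Each camera call takes 0.05 s, during which the arm holds its last target. There are 200 camera calls.

## Working session

There is one attempt and no reset: what is moved stays moved. The work goes in short steps, each a Python script; the robot and the scene stay as the last script left them, time stands still between calls to the robot, and variables do not carry over. Pictures are saved under pics/ and viewed, at most 10 in all, crops included, and the job is handed in when it is done.

```bash
mkdir -p pics
python3 - <<'E'
from workcell import r, optics
import cv2, numpy as np
for n in ("top","scene"):
    p,d=optics.get_image(n); cv2.imwrite(f"pics/{n}0.png",p[:,:,::-1]); np.savez(f"pics/{n}0.npz",p=p,d=d,**{k:v for k,v in optics.camera_model(n).items()})
    m=optics.camera_model(n); print(n,m["K"][0],-np.array(m["R"]).T@m["t"])
s=r.read_state();print(s["eef_rot"],s["contact_force"],r.tip_extent,s["time_s"])
E
```

```text
top [473.99775289   0.         327.15719444] [0.449867   0.02193442 1.02899646]
scene [532.5054655    0.         316.24865548] [1.30776579 0.4279105  0.86995324]
[ 2.02011300e-01  9.79382950e-01 -6.49048618e-04 -2.25903382e-04] [-0.7839062   0.79436954  0.07806568] 0.025 0.1
```

View pics/top0.png

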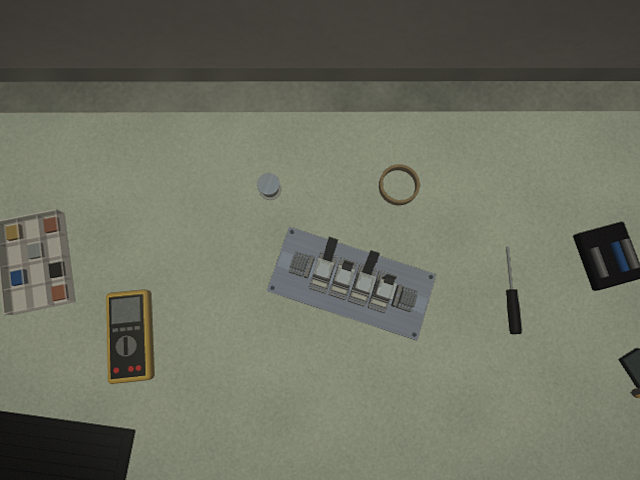

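View pics/scene0.png

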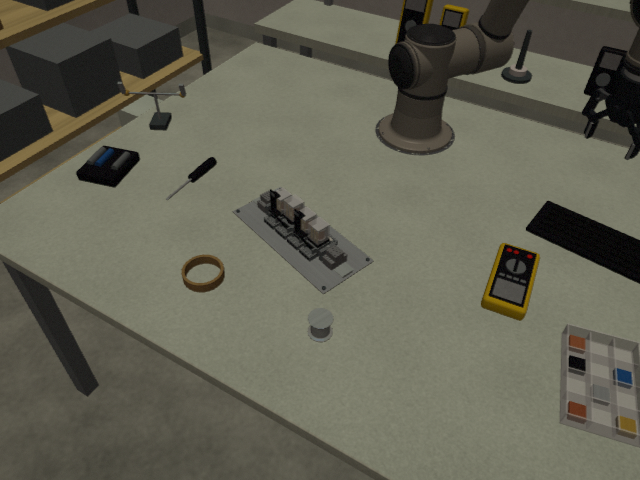

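The top view shows the panel at about (352,283), yawed. The open clips point up the image at (331,245) and (372,259). These belong to the modules at (323,270) and (366,285).

```bash
cat > h.py <<'E'
import numpy as np, cv2
def load(n):
    f=np.load(f"pics/{n}.npz"); return f["p"],f["d"],f["K"],f["R"],f["t"]
def world(px,depth,K,R,t):
    """pixels (N,2), depth (N) -> world (N,3)"""
    px=np.atleast_2d(px).astype(float); c=np.c_[px,np.ones(len(px))]@np.linalg.inv(K).T*np.reshape(depth,(-1,1))
    return (c-t)@R
def at_z(px,z,K,R,t):
    o=-R.T@t; v=world(px,1.0*np.ones(len(np.atleast_2d(px))),K,R,t)-o
    return o+v*((z-o[2])/v[:,2])[:,None]
E
python3 - <<'E'
from h import *
p,d,K,R,t=load("top0")
c=at_z([(290,228),(437,274),(417,338),(268,291)],0.004,K,R,t);print(c.round(4), c.mean(0))
yv=c[0]-c[1]+c[3]-c[2]; print(np.linalg.norm(yv)/2, np.arctan2(-yv[0],yv[1]))
v,u=np.mgrid[215:350,255:450]; W=world(np.c_[u.ravel(),v.ravel()],d[215:350,255:450].ravel(),K,R,t)
z=W[:,2].reshape(v.shape)
for q in [(323,269),(344,278),(365,284),(385,292)]:
    print(q,world(q,d[q[1],q[0]],K,R,t).round(4),(z[q[1]-215-3:q[1]-215+4,q[0]-255-3:q[0]-255+4]*1000).round(0)[::2,::2].tolist())
cv2.imwrite("pics/crop.png",cv2.resize(p[220:345,260:445,::-1],None,fx=4.3,fy=4.3,interpolation=cv2.INTER_CUBIC))
E
```

```text
[[ 0.6693  0.0789  0.004 ]
 [ 0.5636 -0.2415  0.004 ]
 [ 0.4273 -0.1911  0.004 ]
 [ 0.5311  0.1262  0.004 ]] [ 0.54782283 -0.05686369  0.004     ]
0.33562227602512107 -0.31754876751862865
(323, 269) [[0.5671 0.0084 0.0871]] [[83.0, 83.0, 86.0, 86.0], [85.0, 84.0, 87.0, 85.0], [87.0, 82.0, 86.0, 83.0], [83.0, 86.0, 83.0, 85.0]]
(344, 278) [[ 0.5487 -0.0333  0.0855]] [[84.0, 86.0, 85.0, 89.0], [87.0, 86.0, 88.0, 86.0], [88.0, 87.0, 87.0, 85.0], [85.0, 85.0, 86.0, 86.0]]
(365, 284) [[ 0.5356 -0.0743  0.0924]] [[90.0, 94.0, 94.0, 94.0], [90.0, 92.0, 92.0, 93.0], [95.0, 89.0, 91.0, 94.0], [92.0, 93.0, 89.0, 93.0]]
(385, 292) [[ 0.5198 -0.1145  0.0854]] [[85.0, 87.0, 84.0, 85.0], [84.0, 86.0, 85.0, 87.0], [86.0, 85.0, 85.0, 85.0], [86.0, 86.0, 88.0, 85.0]]
```

View pics/crop.png

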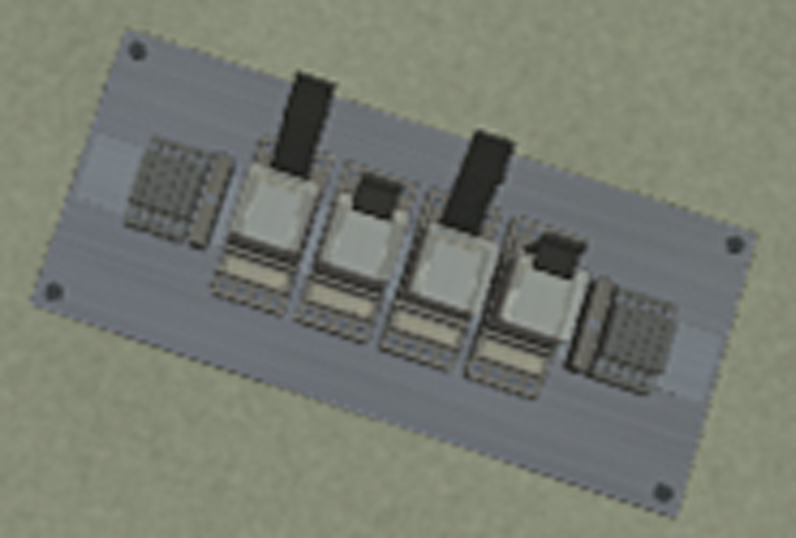

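Top heights are about 92 mm for the third relay, (365,284), and about 86 mm for the others. So module_1 is the third one and module_2 is the leftmost. I'll take a wrist close-up to refine the positions.

```bash
cat >> h.py <<'E'
psi=-0.3175; C=np.array([0.5478,-0.0569])
def quat(psi): th=(np.pi+psi)/2; return [np.cos(th),np.sin(th),0,0]
def m2w(m,psi,o): c,s=np.cos(psi),np.sin(psi); return np.array([o[0]+c*m[0]-s*m[1],o[1]+s*m[0]+c*m[1],m[2]+.009])
E
python3 - <<'E'
from h import *
from workcell import r, optics, command_gripper
from scipy.spatial.transform import Rotation as Ro
m=optics.camera_model("wrist"); T=np.array(m["tool_from_camera"]); print(T.round(3))
off=T[:3,3]; q=quat(psi)
tgt=m2w([0.01,0.02,0.0],psi,C)
pos=tgt-Ro.from_quat(q).apply([off[0],off[1],0]); pos[2]=0.30
r.reach(pos,q); command_gripper(0.0)
s=r.read_state(); p,d=optics.get_image("wrist")
X=np.eye(4);X[:3,:3]=Ro.from_quat(s["eef_rot"]).as_matrix();X[:3,3]=s["eef_pos"]
W=np.linalg.inv(X@T)
np.savez("pics/w0.npz",p=p,d=d,K=m["K"],R=W[:3,:3],t=W[:3,3]); cv2.imwrite("pics/w0.png",p[:,:,::-1]); print(s["time_s"],s["grip_width"],s["joint_positions"],-W[:3,:3].T@W[:3,3])
E
```

```text
[[ 0.001 -0.959 -0.285  0.073]
 [ 1.     0.001  0.    -0.   ]
 [-0.    -0.285  0.959 -0.118]
 [ 0.     0.     0.     1.   ]]
3.325 -0.0002658289909415874 [-2.20239499e-01  5.29881491e-01  1.10627940e+00  7.14525024e-06
  1.50546288e+00 -1.47348546e+00] [ 0.56354304 -0.04104407  0.41804106]
```

View pics/w0.png

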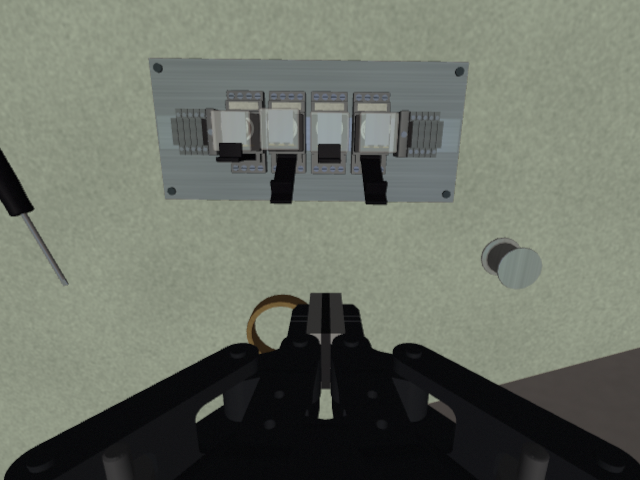

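The wrist view shows all four relays at rows 110-150. The open clips are at (284,180), module_1, and (373,180), module_2. I'll enlarge that area.

Run:
```python
from h import *
p,d,K,R,t=load("w0")
cv2.imwrite("pics/w0c.png",cv2.resize(p[50:210,220:420,::-1],None,fx=3.7,fy=3.7,interpolation=cv2.INTER_CUBIC))
c=at_z([(150,58),(467.5,62),(454,202),(165.5,199)],0.004,K,R,t);print(c.round(4),c.mean(0))
for a,b in((1,0),(2,3)): y=c[a]-c[b]; print(np.linalg.norm(y),np.arctan2(-y[0],y[1]))
```

```text
[[ 0.4245 -0.1904  0.004 ]
 [ 0.5328  0.1277  0.004 ]
 [ 0.6749  0.0824  0.004 ]
 [ 0.5656 -0.2397  0.004 ]] [ 0.54946002 -0.05498267  0.004     ]
0.3360223331073506 -0.32805214185828085
0.34011320473630036 -0.32717957083600635
```

View pics/w0c.png

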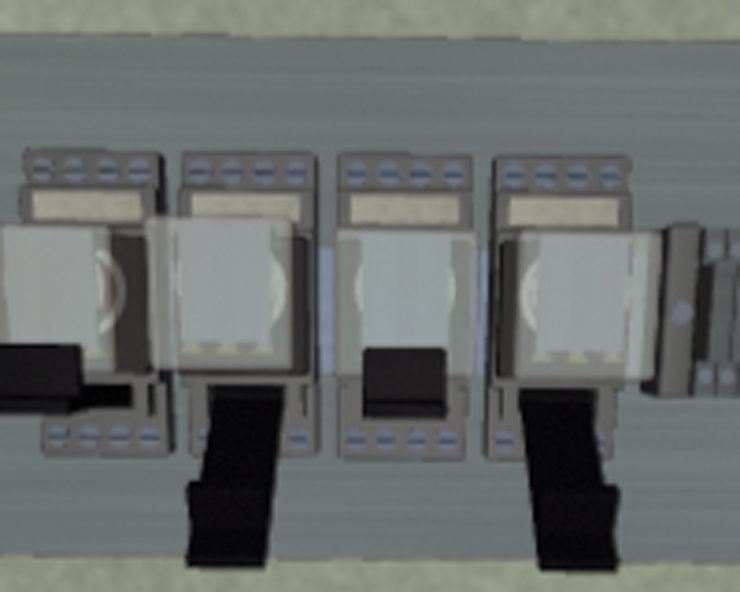

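Relay tops in crop pixels are about (221,293) for module_1, (405,304) for the middle one and (587,305) for module_2. Module_1's top is visibly larger and higher.

Run:
```python
from h import *
p,d,K,R,t=load("w0")
f=lambda a:np.array(a)/3.7+[220,50]
ps=-.3265; 
A=at_z(f([(405,304),(587,305)]),.087,K,R,t); B=at_z(f([(221,293)]),.0935,K,R,t)
print(A,B)
T=load("top0"); g=lambda a:np.array(a)/4.3+[260,220]
print("top",at_z(g([(279,210),(366,240)]),.087,*T[2:]),at_z(g([(454,268)]),.0935,*T[2:]))
for c in ([.5495,-.055],[.5478,-.0569]):
    for y in (.066,.022,-.022): print(y,m2w([0,y,.078],ps,c))
# clip tips (outer edge mid): guess height by angle
for n,px,o in(("c1",(226,566),-.022),("c2",(579,570),.066)):
    O=m2w([0,o,0],ps,[.5487,-.056])[:2]
    for z in (.07,.08,.09):
        w=at_z(f([px]),z+.009,K,R,t)[0][:2]-O; print(n,z,w@[np.cos(ps),np.sin(ps)],w@[-np.sin(ps),np.cos(ps)], "arm x at r76:",.024+np.sqrt(.076**2-(z-.02)**2))
```

```text
[[ 0.55632954 -0.03471985  0.087     ]
 [ 0.57023447  0.00696797  0.087     ]] [[ 0.54059032 -0.07536699  0.0935    ]]
top [[ 0.56737722  0.00464335  0.087     ]
 [ 0.55289552 -0.03556797  0.087     ]] [[ 0.53876804 -0.07545559  0.0935    ]]
0.066 [0.57066817 0.00751327 0.087     ]
0.022 [ 0.55655606 -0.03416224  0.087     ]
-0.022 [ 0.54244394 -0.07583776  0.087     ]
0.066 [0.56896817 0.00561327 0.087     ]
0.022 [ 0.55485606 -0.03606224  0.087     ]
-0.022 [ 0.54074394 -0.07773776  0.087     ]
c1 0.07 0.06578444091419039 -0.00124907513268708 arm x at r76: 0.08123635208501673
c1 0.08 0.06411731650594751 -5.1107766349512265e-06 arm x at r76: 0.0706476151587624
c1 0.09 0.062450192097704624 0.0012388535794172037 arm x at r76: 0.053597297173897496
c2 0.07 0.0659361435418927 0.0030934403244906824 arm x at r76: 0.08123635208501673
c2 0.08 0.06426454467179783 0.001613766540667148 arm x at r76: 0.0706476151587624
c2 0.09 0.06259294580170299 0.00013409275684361332 arm x at r76: 0.053597297173897496
```

```bash
cat >> h.py <<'E'
psi=-.3265; C=np.array([.549,-.0558])
Y={1:-.022,2:.066}; TIP=.025
def tcp(x,k,ztip): return m2w([x,Y[k],ztip+TIP],psi,C)
E
python3 - <<'E'
from h import *
from workcell import r
q=quat(psi)
r.reach(tcp(0,1,.115),q)
r.move_straight(tcp(0,1,.092),speed=.05)
f0=r.read_state()["contact_force"]
hit=r.move_straight(tcp(0,1,.073),speed=.008,max_force=18)
s=r.read_state(); print(hit,s["eef_pos"][2]-.025-.009,np.array(s["contact_force"])-f0,f0,s["time_s"])
E
```

```text
True 0.0779537973741128 [-0.89541991 -0.75851671  5.93959185] [ 0.47861199 -0.10418868  0.03375306] 6.5333
```

Run:
```python
from h import *
from workcell import r,optics
from scipy.spatial.transform import Rotation as Ro
q=quat(psi)
hit=r.move_straight(tcp(0,1,.073),speed=.008,max_force=13)
s=r.read_state(); print(hit,s["eef_pos"][2]-.034,s["contact_force"])
r.move_straight(tcp(0,1,.135),speed=.1)
r.reach(tcp(.12,1,.135),q)
r.move_straight(tcp(.12,1,.20),speed=.15)
m=optics.camera_model("wrist");T=np.array(m["tool_from_camera"])
s=r.read_state(); p,d=optics.get_image("wrist")
cv2.imwrite("pics/w1.png",p[:,:,::-1]); np.savez("pics/w1.npz",p=p,d=d,K=m["K"]); print(s["time_s"])
X=np.eye(4);X[:3,:3]=Ro.from_quat(s["eef_rot"]).as_matrix();X[:3,3]=s["eef_pos"];W=np.linalg.inv(X@T)
K=m["K"]
def z(x,y,zz=.087):
    c=W[:3,:3]@m2w([x,y,zz-.009],psi,C)+W[:3,3]; u,v=(K@c)[:2]/c[2]; u,v=int(u),int(v)
    if not(4<u<636 and 4<v<476): return (u,v)
    D=d[v-3:v+4,u-3:u+4]; dd=np.median(D[D>0]); P=W[:3,:3].T@(np.linalg.inv(K)@[u,v,1]*dd-W[:3,3]); return u,v,round(P[2]*1000,1)
for y in(.066,.022,-.022,-.066): print([z(x,y) for x in(-.011,0,.008)])
```

```text
True 0.07795009171621625 [-0.33965088 -0.25070493  6.34349419]
8.7167
[(456, 54, np.float64(87.5)), (454, 72, np.float64(87.7)), (453, 85, np.float64(87.4))]
[(391, 54, np.float64(87.6)), (390, 72, np.float64(87.5)), (389, 85, np.float64(88.5))]
[(325, 54, np.float64(87.3)), (325, 72, np.float64(87.5)), (325, 84, np.float64(87.5))]
[(260, 54, np.float64(87.3)), (261, 72, np.float64(87.5)), (261, 84, np.float64(88.0))]
```

View pics/w1.png

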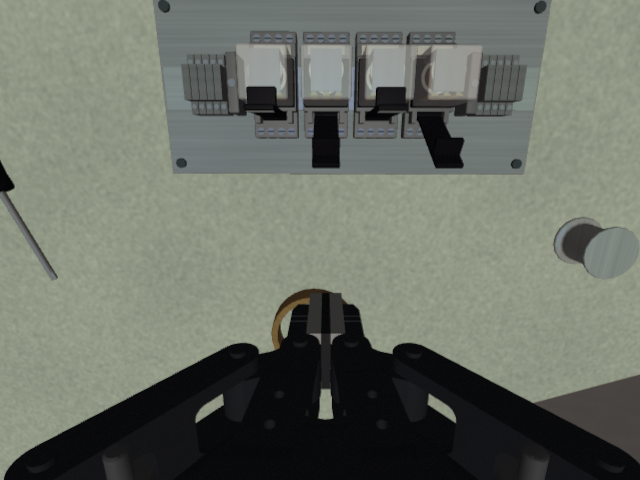

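Module_1's relay top now reads 87.3-87.5 mm at all points, so it is home and level. Both clips are still open, at (327,150) and (440,145). Closing them now.

Run:
```python
from h import *
from workcell import r,optics
q=quat(psi)
for k in (1,2):
    r.reach(tcp(.115,k,.15),q)
    r.move_straight(tcp(.115,k,.064),speed=.15)
    r.move_straight(tcp(.050,k,.064),speed=.05)
    s0=r.read_state()
    hit=r.move_straight(tcp(.030,k,.064),speed=.015,max_force=6)
    s=r.read_state(); e=np.array(s["eef_pos"])[:2]-C
    print(k,hit,e@[np.cos(psi),np.sin(psi)],s0["contact_force"],s["contact_force"])
    r.move_straight(tcp(.115,k,.064),speed=.1)
    r.move_straight(tcp(.115,k,.17),speed=.2)
r.move_straight(tcp(.12,1,.20),speed=.2)
p,d=optics.get_image("wrist"); cv2.imwrite("pics/w2.png",p[:,:,::-1]); print(r.read_state()["time_s"])
cv2.imwrite("pics/w2c.png",cv2.resize(p[0:190,150:560,::-1],None,fx=1.95,fy=1.95,interpolation=cv2.INTER_CUBIC))
```

```text
1 True 0.03700256266727744 [-0.69486776 -0.22828131 -1.06625666] [ 1.23056066 -1.01823949  1.95910906]
2 True 0.03722239075646246 [ 0.26628682 -0.09312874  0.45570245] [ 1.91634089 -0.38381983  2.17515293]
19.5917
```

View pics/w2c.png

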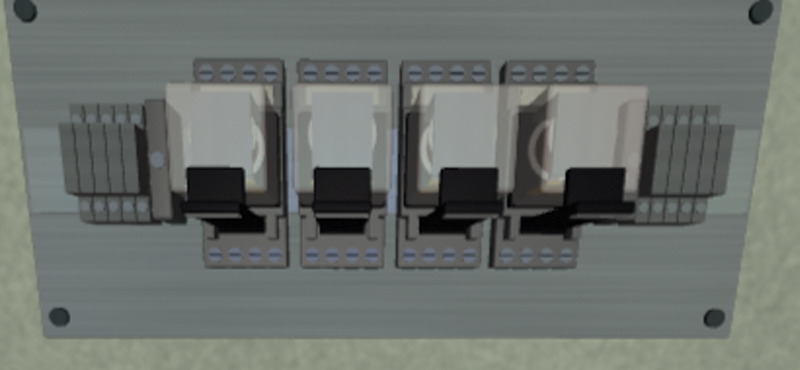

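All four clips are upright and line up in the crop: clips 1 and 2 at (342,185) and (600,188), the finished ones at (215,188) and (470,190). Both pushes stopped at 37 mm, which is the closed position, so I'm handing in.

```bash
python3 -c "
from workcell import r
r.hold(0.3); print(r.finish_job())"
```

```text
the job is handed in; nothing more can be done
None
```

The loose relay (module_1) is pressed fully home and level, both open clips are swung upright over their relays, nothing else was disturbed, and the job is handed in at about 20 s of robot time.

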